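Open the bench glue press with its lifting lever

TASK

The glue in the bench press has set. Push the brass catch on the front of the press round to the right until it is fully clear of the steel plate, then press the red pad of the lifting lever steadily all the way down so that the lever raises the heavy plate, and finish while still holding the pad down with the plate up, so that the work can be taken out. Do not lift the plate itself with the gripper, do not force or grip anything hard, and leave the work in the press and the tools and bottles around it where they are.

Things in the scene. Friction and masses are not known exactly. Their poses are not given: they have to be found in the camera images.
- press: Green cast bench press, fixed, bed 278 x 220 x 30 mm. Origin: on the table under the plate's middle. x points from its front (catch, pad) to its back (hinge), y to its left (lever side); turned up to 0.35 rad from the robot's x. Its steel plate (8 mm thick) lies on the bed at x -100..100, y -95..95 mm, top 49 mm above the table; two ribs on it (x -55..95, y +-60 mm) reach 63 mm.
- plate: The heavy steel plate of the press (2 to 3.5 kg), hinged along the back (press x = +115 mm, 56 mm above the table). Origin: over the press's origin, 7 mm above the plate's top, when shut; z axis square to the plate: upright when shut, tilted about 0.51 rad when the lever is fully down. It falls shut when the lever is let go, and cannot rise while the catch lies over it.
- plate_front (a point): Middle of the front edge of the steel plate, at half its thickness; 45 mm above the table when closed, about 150 mm when fully raised.
- lever (a joint): Angle of the lifting lever, rad: 0 to 0.03 at rest (pad up), 0.66 fully down on its rubber stop. Its short end lies under a lug on the left side of the plate: pressing the pad down raises the plate (about 0.8 rad of plate per rad of lever). It takes about 7 to 18 N at the pad; the plate's weight brings the pad back up when let go.
- lever_pad (a point): Middle of the top of the red pad on the lever's long front end, moving with it. Pad 62 (press x) x 96 (press y) x 14 mm. At rest about 172 mm above the table at press x = -170, y = +140 mm, sloping down 0.33 rad towards the back; fully down 61 mm above the table at press x = -200 mm, sloping as much towards the front.
- lever_pivot (a point): Pivot of the lever: a level pin along the press's y axis, 70 mm above the table, at press x = -20 mm, y = +130 mm. The pad's top lies 178 mm from this line.
- catch (a joint): Angle of the swing catch about its upright pin, rad: 0 when its arm points straight back over the plate, growing as it swings to the right (clockwise from above), 1.57 when the arm points to the press's right (-y), stop at 1.9. Starts between -0.25 and 0.25. It stays where it is left (friction about 3 N at the knob). Fully clear of the plate means beyond 1.35.
- catch_pivot (a point): Axis of the swing catch, 49 mm above the table at press x = -122 mm, y = -30 mm (front of the press). The brass arm of the catch is 16 mm wide and reaches 50 mm from it, its top 60 mm above the table.
- catch_knob (a point): Top end of the yellow upright knob on the catch arm: 13 mm thick, 36 mm tall, from 60 to 96 mm above the table, 35 mm from the catch's pivot; it moves with the catch.
- cover: The work: teal covered board 130 x 100 x 3 mm lying in the press under the steel plate. Origin: centre of its underside. To stay where it is.
- glue: White glue bottle with yellow label, 48 mm wide, 130 mm tall, standing left of the lever. Origin: centre of its underside. To be left alone.
- mallet: White plastic mallet with wooden handle lying farther right of the press, 245 mm long, head 85 x 60 x 60 mm at its +x end. Origin: under its middle. To be left alone.
- punch: Revolving hole-punch pliers with yellow and black handles lying in front of the press, 210 mm long, 85 mm wide, 25 mm high. Origin: under its rivet. To be left alone.
- paint_jar: Small coral jar of edge paint, 48 mm wide, 50 mm tall, right of the press's front. Origin: centre of its underside. To be left alone.
- awl: Awl with wooden handle, 150 mm long, 32 mm high, lying left of the lever's pad. Origin: under its middle. To be left alone.
- water: Clear water bottle, 60 mm wide, 190 mm tall, standing at the side. Origin: centre of its underside. To be left alone.
- rivet_tin: Steel tin with dark blue label, 70 mm wide, 55 mm tall, standing at the side. Origin: centre of its underside. To be left alone.
- thread: Tan thread cone on a black foot, 52 mm wide, 98 mm tall, standing at the side. Origin: centre of its underside. To be left alone.

How it is judged:
By the outcome, as a careful person would: the job done as asked, in the order asked, and still so for the second after the job is handed in, while the arm keeps its last pose, push and grip.
It also fails if it takes over 56 s, if anything falls off the work surface, if the arm or the gripper's body presses on something with over 40 N, if the wrist force passes 120 N, or if a joint passes its speed limit or range.

ROBOT

A 6-joint arm with a two-finger parallel gripper is mounted at the origin on the work surface. World frame = base frame: x ahead of the robot, y to its left, z up, the work surface at z = 0. Lengths are in m, angles in degrees, forces in N, time in s.
With the tool pointing down it reaches from about 0.4 to 0.825 m from the base axis. Payload 7 kg.
Tool frame: the origin (TCP) lies on the centre line of the jaws, within the pads' length; the fingertips stand 22 mm ahead of it and the grasp point (between the pads) lies 3 mm ahead of it; z points along the fingers, y is the line along which they close (so a half turn about z gives the same grasp; the last joint's range is limited). The gripper opens to 88 mm and grips with 3 to 60 N. Pads are 19 mm wide; open, the fingers measure 130 mm over their backs; the gripper's body (78 mm by 193 mm) begins 47 mm behind the grasp point.
Start: joints at [-47.722, 20.546, 0.682, 0, -70.136, -16.507], TCP at [0.293, -0.608, 0.249] pointing down, gripper open.
Joint ranges: [-176.03, 176.03], [-82.01, 121.73], [-58.28, 71.71], [-173.87, 95.51], [-174.79, -0.11], [-173.66, 173.66]. Speed limits (degrees/s): [136.94, 136.94, 172.46, 180, 180, 180].

INTERFACE

Orientations are given as [roll, pitch, yaw] about the fixed x, y, z axes, in that order (R = Rz(yaw) Ry(pitch) Rx(roll)).
In Python, from plant import get_state, cams, r gives the robot as it stands.
- The arm moves only by the tool apply_moves, never from a script. Its argument "targets" is a list of rows, each an object with "dp": the shift along the world's x, y, z in m, a list of three; "yaw": the turn about the world's z in degrees. In form: [{"dp": [x, y, z], "yaw": yaw}, ...]. A call has 1 to 20 rows; each row is the pose to reach, as a shift and turn from the pose commanded when the call began; what a row does not reach only later rows make up. A row lasts 1/12 s, in which the tool goes at most 41.7 mm and 7.16 degrees, less where a joint would pass 70% of its speed; a pose out of reach is approached as far as the arm can. A call with a gripper value outside its range is refused whole. "grip" is the gripper command: -1 is fully open, 1 is shut, values between are in proportion, set as the call begins (left out, the last holds). The fingers move at their own pace and stop on an object; "squeeze" is the grip in N (left out, the last holds). Time passes only in rows, so rows that repeat a pose let the fingers close. It gives the time, the measured TCP pose, the force, the opening and the grip force at its end, in the units of the state.
- get_state(): the state, without advancing time (a new reading comes with each control period).
- cams.capture(name): name is "side" or "top" or "wrist"; returns a dict with "image" (420x560x3 uint8, red, green, blue), "range_z" (420x560 float32, m along the optical axis (not along the pixel's ray), 0 where there is no reading), "fx", "fy", "cx", "cy" (pixels), "R" (3x3) and "t" (3): a world point X has camera coordinates R X + t; the wrist camera has in their place "T_tool_cam" (4x4, takes a point from camera to tool coordinates, whose origin is the TCP and whose axes are the flange's). Camera axes: x right, y down, z forward; pixel columns grow to the right and rows downward; lengths in m; the calibration is good to about 2 mm. A picture is of the moment at which its call begins: read the wrist's pose just before it.
- r.close_job(): hands the job in; it is judged then, once.
The state is a dict: "time_s": time; "joints": joint angles; "qd": joint speeds; "joint_torque": joint torques, N m; "tcp_pos": TCP position; "eef_rot": TCP orientation; "contact_force": force on the tool from outside, world axes, zero at the start; "moment": the same for the moment, N m; "gripper_width": finger opening in m; "gripper_force": force on a finger pad.
Only numpy, scipy, OpenCV 4.12 (cv2) and the standard library are available. Lean on these libraries where they do the work, as an engineer would, in place of code of your own. Each camera call takes 0.05 s, during which the arm holds its last target. There are 200 camera calls.

## Working session

There is one attempt and no reset: what is moved stays moved. The work goes in short steps, Python scripts to look and compute and a tool call to move; the robot and the scene stay as the last step left them, time stands still between calls to the robot, and variables do not carry over. Pictures are saved under pics/ and viewed, at most 10 in all, crops included, and the job is handed in when it is done.

Besides the shell and the picture viewer there is one more tool, called after "Call:" in YAML: its name, and indented under it one key for each argument. apply_moves: Moves the arm, as the interface text tells. Its arguments: {"type":"object","properties":{"targets":{"type":"array","items":{"type":"object","properties":{"dp":{"type":"array","items":{"type":"number"}},"yaw":{"type":"number"}}}},"grip":{"type":"number"},"squeeze":{"type":"number"}},"required":["targets"]}

```bash
mkdir -p pics; ls
cat > h.py <<'E'
import numpy as np,cv2
from plant import get_state,cams,r
def snap(n,f):
    c=cams.capture(n); cv2.imwrite(f'pics/{f}.png',c['image'][:,:,::-1]); np.savez(f'pics/{f}.npz',**{k:v for k,v in c.items()})
    return c
def px(f,u,v,w=2):
    c=np.load(f'pics/{f}.npz'); z=c['range_z'][v-w:v+w+1,u-w:u+w+1]; z=np.median(z[z>0])
    p=np.array([(u-c['cx'])/c['fx']*z,(v-c['cy'])/c['fy']*z,z]); return c['R'].T@(p-c['t'])
E
python3 - <<'E'
from h import *
s=get_state();print(s['time_s'],s['tcp_pos'],s['eef_rot'],s['gripper_width'])
snap('top','t0');snap('side','s0')
E
```

```text
pics
0.0 [ 0.29325724 -0.60745381  0.24762693] [ 1.79903906e+02 -9.23635376e-03 -1.54234623e+02] 0.08785911233901525
```

View pics/t0.png

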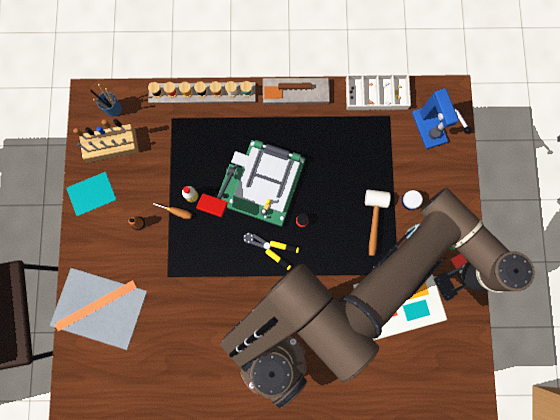

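View pics/s0.png

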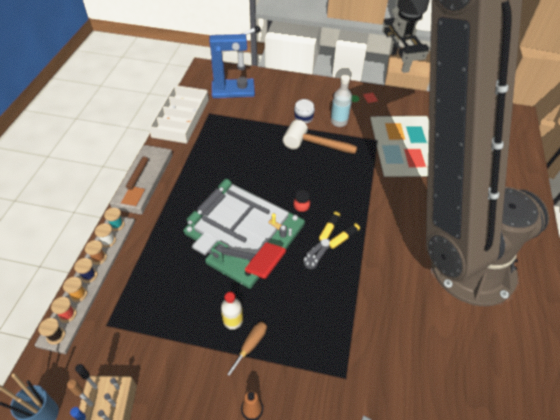

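The top view shows the press near (265,182), its red pad at (211,205), the yellow knob near (267,205) and the coral jar at (303,220). The side view shows the pad at (265,260). I'll enlarge both.

Run:
```python
from h import *
a=cv2.imread('pics/t0.png')[130:275,150:330];b=cv2.imread('pics/s0.png')[170:340,170:370]
cv2.imwrite('pics/t0c.png',cv2.resize(a,None,fx=4,fy=4,interpolation=cv2.INTER_CUBIC))
cv2.imwrite('pics/s0c.png',cv2.resize(b,None,fx=3.5,fy=3.5,interpolation=cv2.INTER_CUBIC))
for u,v in [(211,205),(267,209),(272,173)]:print(px('t0',u,v))
```

```text
[0.54871222 0.20829424 0.17343744]
[0.55314068 0.01656268 0.04496218]
[ 0.68940293 -0.00329318  0.04859459]
```

View pics/t0c.png

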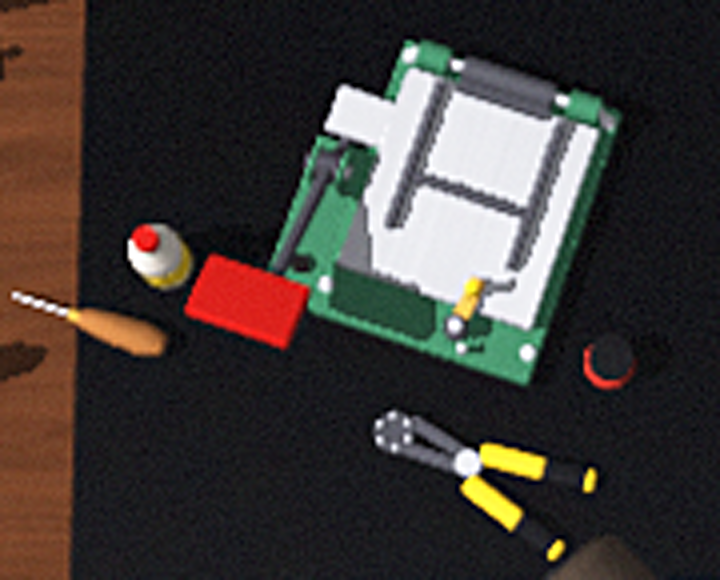

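View pics/s0c.png

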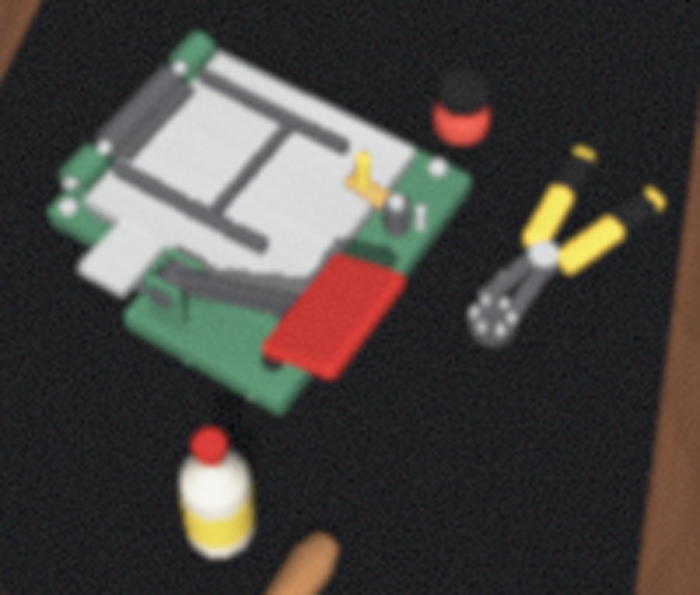

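```bash
cat > fit.py <<'E'
from h import *
from scipy.optimize import least_squares
c=np.load('pics/t0.npz')
P=[(398,222,-55,60,63),(516,263,-55,-60,63),(530,326,-100,-95,49),(249,301,-170,140,172),(443,86,95,60,63),(568,122,95,-60,63),(528,384,-139,-110,30),]
uv=[(150+(a+.5)/4-.5,130+(b+.5)/4-.5) for a,b,*_ in P]
L=np.array([p[2:] for p in P])/1e3
def W(q,L):
    x,y,t=q;return np.c_[x+np.cos(t)*L[:,0]-np.sin(t)*L[:,1],y+np.sin(t)*L[:,0]+np.cos(t)*L[:,1],L[:,2]]
def ray(u,v,z):
    d=c['R'].T@np.array([(u-c['cx'])/c['fx'],(v-c['cy'])/c['fy'],1]);o=-c['R'].T@c['t'];return o+d*(z-o[2])/d[2]
M=np.array([ray(*a,l[2]) for a,l in zip(uv,L)])
s=least_squares(lambda q:(W(q,L)-M)[:,:2].ravel(),[.67,0,-.3],loss='soft_l1',f_scale=.003)
q=s.x;print(q,np.round((W(q,L)-M)*1e3,1))
k=ray(150+476/4-.4,130+284/4-.4,.096);a=W(q,np.array([[-.122,-.03,.049]]))[0]
d=k-a;print('knob',k,'pivot',a,'r',np.hypot(*d[:2]),'catch',q[2]-np.arctan2(d[1],d[0]))
for n,l in dict(pad0=[-170,140,172],pad1=[-200,140,61],jar=[0,0,0]).items():print(n,W(q,np.array([l])/1e3))
for th in [0,.4,.8,1.2,1.5,1.7]:print(th,W(q,np.array([[-.122+.035*np.cos(th),-.03-.035*np.sin(th),.08]]))[0].round(4))
print('jar',px('t0',302,219))
np.save('q.npy',q)
E
python3 fit.py
```

```text
[ 0.66613211  0.01385087 -0.35072423] [[-5.7  7.2  0. ]
 [-7.   3.6  0. ]
 [-4.3 -1.4  0. ]
 [ 5.2 -1.7  0. ]
 [ 5.1 -1.9  0. ]
 [ 0.   2.3  0. ]
 [ 5.6 -4.5 -0. ]]
knob [0.57574698 0.00942536 0.096     ] pivot [0.54125162 0.02759367 0.049     ] r 0.038987400224729976 catch 0.13404547690494445
pad0 [[0.55458193 0.20373652 0.172     ]]
pad1 [[0.52640821 0.21404386 0.061     ]]
jar [[0.66613211 0.01385087 0.        ]]
0 [0.5741 0.0156 0.08  ]
0.4 [0.5668 0.0037 0.08  ]
0.8 [ 0.5555 -0.0044  0.08  ]
1.2 [ 0.542  -0.0074  0.08  ]
1.5 [ 0.5316 -0.006   0.08  ]
1.7 [ 0.5251 -0.0035  0.08  ]
jar [ 0.51352024 -0.11272122  0.04936594]
```

Call:
apply_moves:
  targets:
    - {"dp": [0, 0, 0.03]}
    - {"dp": [0.015, 0.03, 0.04]}
    - {"dp": [0.03, 0.06, 0.05]}
    - {"dp": [0.045, 0.09, 0.05]}
    - {"dp": [0.06, 0.12, 0.05]}
    - {"dp": [0.08, 0.155, 0.05]}
    - {"dp": [0.095, 0.19, 0.05]}
    - {"dp": [0.11, 0.225, 0.05]}
    - {"dp": [0.13, 0.26, 0.05]}
    - {"dp": [0.15, 0.295, 0.05]}
    - {"dp": [0.165, 0.33, 0.05]}
    - {"dp": [0.185, 0.365, 0.05]}
    - {"dp": [0.2, 0.4, 0.05]}
    - {"dp": [0.22, 0.435, 0.05]}
    - {"dp": [0.235, 0.47, 0.05]}
    - {"dp": [0.25, 0.5, 0.05]}
    - {"dp": [0.27, 0.535, 0.05]}
    - {"dp": [0.285, 0.565, 0.05]}
    - {"dp": [0.295, 0.59, 0.05]}
    - {"dp": [0.3, 0.6, 0.05]}
  grip: 1
  squeeze: 5

```text
$.targets[0]: bad value
```

```bash
cat >> h.py <<'E'
from scipy.spatial.transform import Rotation as Ro
def wsnap(f):
    s=get_state(); c=cams.capture('wrist'); T=np.eye(4);T[:3,:3]=Ro.from_euler('xyz',s['eef_rot'],degrees=True).as_matrix();T[:3,3]=s['tcp_pos']
    E=np.linalg.inv(T@c.pop('T_tool_cam')); c['R']=E[:3,:3];c['t']=E[:3,3]
    cv2.imwrite(f'pics/{f}.png',cv2.resize(c['image'][:,:,::-1],(800,600),interpolation=cv2.INTER_CUBIC)); np.savez(f'pics/{f}.npz',**c); print(s['time_s'],s['tcp_pos'],s['eef_rot'],s['gripper_width'],s['contact_force'])
E
python3 -c "
from h import *
wsnap('w0')"
```

```text
0.1 [ 0.29328028 -0.60751338  0.24773541] [ 1.79916356e+02 -7.29729397e-03 -1.54235043e+02] 0.08762959472925619 [ 0.01273142  0.63299777 -0.20869752]
```

View pics/w0.png

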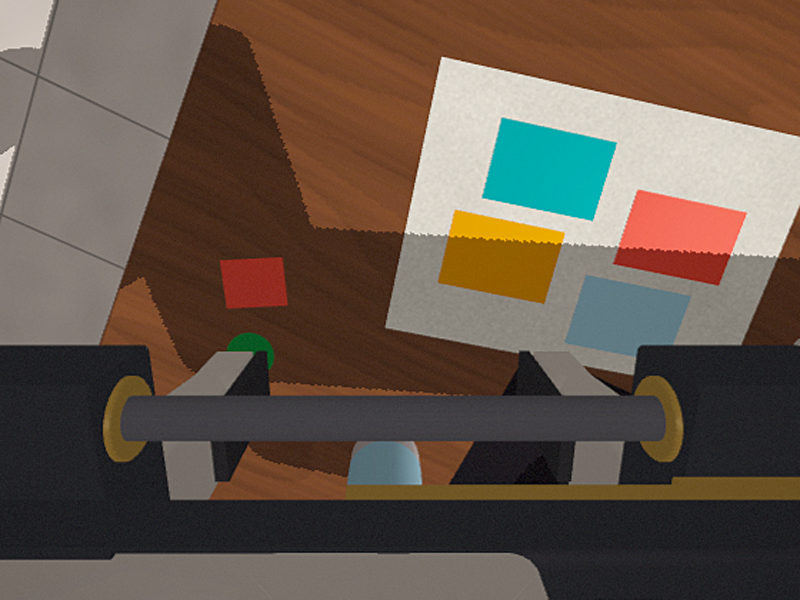

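The call was refused because every row needs a yaw. The wrist view shows the water bottle's top near (385,465), close under the hand, so I'll rise first and then travel.

Call:
apply_moves:
  targets:
    - {"dp": [0, 0, 0.03], "yaw": 0}
    - {"dp": [0.01, 0.02, 0.05], "yaw": 0}
    - {"dp": [0.03, 0.055, 0.06], "yaw": 0}
    - {"dp": [0.05, 0.09, 0.06], "yaw": 0}
    - {"dp": [0.07, 0.125, 0.06], "yaw": 0}
    - {"dp": [0.09, 0.16, 0.06], "yaw": 0}
    - {"dp": [0.11, 0.195, 0.06], "yaw": 0}
    - {"dp": [0.13, 0.23, 0.06], "yaw": 0}
    - {"dp": [0.15, 0.265, 0.06], "yaw": 0}
    - {"dp": [0.17, 0.3, 0.06], "yaw": 0}
    - {"dp": [0.19, 0.335, 0.06], "yaw": 0}
    - {"dp": [0.21, 0.37, 0.06], "yaw": 0}
    - {"dp": [0.23, 0.405, 0.06], "yaw": 0}
    - {"dp": [0.25, 0.44, 0.06], "yaw": 0}
    - {"dp": [0.27, 0.475, 0.06], "yaw": 0}
    - {"dp": [0.29, 0.51, 0.06], "yaw": 0}
    - {"dp": [0.31, 0.545, 0.06], "yaw": 0}
    - {"dp": [0.33, 0.58, 0.06], "yaw": 0}
    - {"dp": [0.345, 0.61, 0.06], "yaw": 0}
    - {"dp": [0.355, 0.635, 0.06], "yaw": 0}
  grip: 1
  squeeze: 5

```text
time_s: 1.82
tcp_pos: [0.6494, 0.0297, 0.3077]
eef_rot: [180.0, -0.1, -154.2]
contact_force: [0.5, -0.1, 0.3]
gripper_width: 0.0004
gripper_force: 0.0
```

```bash
python3 -c "
from h import *
wsnap('w1')"
```

```text
1.8167 [0.64940435 0.02972263 0.30771938] [ 1.79986277e+02 -5.09120473e-02 -1.54165831e+02] 0.00044303371354238535 [ 0.48808996 -0.13632508  0.28428957]
```

View pics/w1.png

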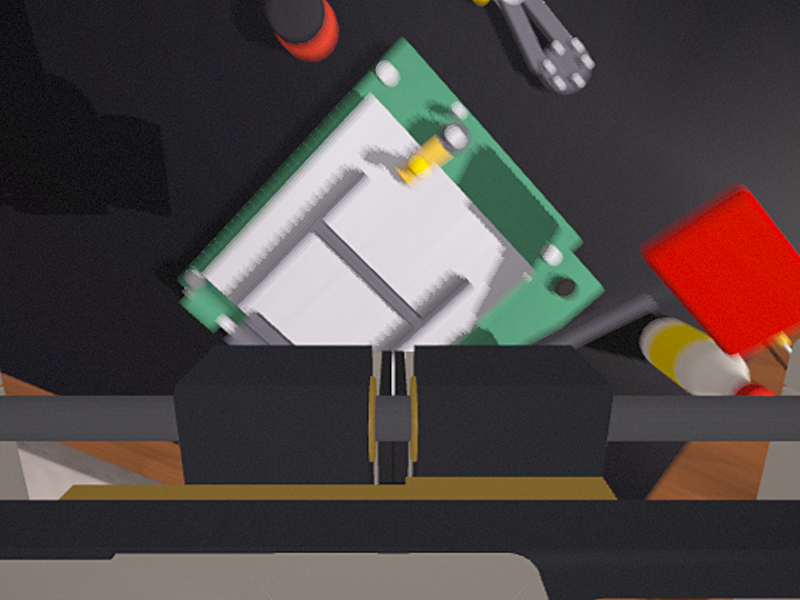

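The wrist view shows the knob top at (420,164), the pivot cap at (456,135), and the rib ends at (363,172) and (462,276). The plate corner is at (373,95), the bed corner at (403,38) and the pad at about (735,270). I'll refit the press pose from these.

```bash
cat > fit2.py <<'E'
from h import *
from scipy.optimize import least_squares
c=np.load('pics/w1.npz')
def ray(a,b,z):
    u,v=(a+.5)*.7-.5,(b+.5)*.7-.5
    d=c['R'].T@np.array([(u-c['cx'])/c['fx'],(v-c['cy'])/c['fy'],1]);o=-c['R'].T@c['t'];return o+d*(z-o[2])/d[2]
P=[(362,173,-55,-60,63),(463,277,-55,60,63),(373,95,-100,-95,49),(403,38,-139,-110,30),(643,250,-199,92,184),(742,186,-199,92,184)][:5]
P[4]=(190,280,100,-95,49)
P=P[:5]
L=np.array([p[2:] for p in P])/1e3
def W(q,L):
    x,y,t=q;return np.c_[x+np.cos(t)*L[:,0]-np.sin(t)*L[:,1],y+np.sin(t)*L[:,0]+np.cos(t)*L[:,1],L[:,2]]
M=np.array([ray(p[0],p[1],p[4]/1e3) for p in P])
s=least_squares(lambda q:(W(q,L)-M)[:,:2].ravel(),[.67,0,-.3],loss='soft_l1',f_scale=.003)
q=s.x;print(q,np.round((W(q,L)-M)*1e3,1))
k=ray(420,164,.096);a=W(q,np.array([[-.122,-.03,.049]]))[0];d=k-a
print('knob',k,'pivot',a,'r',np.hypot(*d[:2]),'catch',q[2]-np.arctan2(d[1],d[0]))
for u,v in[(420,164),(456,135),(400,175),(735,270),(755,390),(720,375)]:
    p=px('w1',int(u*.7),int(v*.7),1);t=q[2];e=p-[q[0],q[1],0];print(p.round(4),'local',np.round([np.cos(t)*e[0]+np.sin(t)*e[1],-np.sin(t)*e[0]+np.cos(t)*e[1]],4))
for n,th in [('start',-.1)]+[(str(x),x) for x in (.2,.5,.8,1.1,1.4,1.6,1.7)]:
    print(n,W(q,np.array([[-.122+.035*np.cos(th)+.019,-.03-.035*np.sin(th)+.003,.08]]))[0].round(4))
np.save('q.npy',q)
for n,l in dict(pad0=[-170,140,172],pad1=[-200,140,61]).items():print(n,W(q,np.array([l])/1e3))
E
python3 fit2.py
```

```text
[ 0.67127513  0.01381543 -0.37625839] [[ -1.3  -1.8   0. ]
 [  4.7   2.7   0. ]
 [ -1.2  -0.6   0. ]
 [  6.   -2.   -0. ]
 [-11.4   2.2   0. ]]
knob [0.57528595 0.01515849 0.096     ] pivot [0.54678623 0.03074212 0.049     ] r 0.032482049027605334 catch 0.12412433222378993
[0.5746 0.0151 0.0948] local [-0.0903 -0.0343]
[0.5443 0.031  0.067 ] local [-0.1244 -0.0307]
[0.5878 0.0067 0.0595] local [-0.075  -0.0373]
[0.5512 0.2009 0.1702] local [-0.1804  0.1299]
[0.6109 0.2957 0.1299] local [-0.1597  0.24  ]
[0.6147 0.2926 0.0984] local [-0.155   0.2385]
start [0.5992 0.017  0.08  ]
0.2 [0.5949 0.0075 0.08  ]
0.5 [ 5.88e-01 -3.00e-04  8.00e-02]
0.8 [ 0.579  -0.0058  0.08  ]
1.1 [ 0.5689 -0.0083  0.08  ]
1.4 [ 0.5584 -0.0077  0.08  ]
1.6 [ 0.5518 -0.0056  0.08  ]
1.7 [ 0.5486 -0.0041  0.08  ]
pad0 [[0.56460936 0.20648721 0.172     ]]
pad1 [[0.53670799 0.2175105  0.061     ]]
```

Call:
apply_moves:
  targets:
    - {"dp": [-0.015, -0.004, -0.02], "yaw": 0}
    - {"dp": [-0.03, -0.008, -0.05], "yaw": 0}
    - {"dp": [-0.045, -0.013, -0.08], "yaw": 0}
    - {"dp": [-0.048, -0.014, -0.11], "yaw": 0}
    - {"dp": [-0.048, -0.014, -0.135], "yaw": 0}
    - {"dp": [-0.048, -0.014, -0.16], "yaw": 0}
    - {"dp": [-0.048, -0.014, -0.18], "yaw": 0}
    - {"dp": [-0.048, -0.014, -0.19], "yaw": 0}
    - {"dp": [-0.048, -0.014, -0.2], "yaw": 0}
    - {"dp": [-0.048, -0.014, -0.207], "yaw": 0}
    - {"dp": [-0.048, -0.014, -0.211], "yaw": 0}
    - {"dp": [-0.048, -0.014, -0.211], "yaw": 0}
    - {"dp": [-0.048, -0.014, -0.211], "yaw": 0}

```text
time_s: 2.95
tcp_pos: [0.6009, 0.0132, 0.0982]
eef_rot: [-180.0, 0.1, -154.2]
contact_force: [0.4, -0.3, -0.4]
gripper_width: 0.0003
gripper_force: 0.0
```

Call:
apply_moves:
  targets:
    - {"dp": [-0.003, -0.001, 0], "yaw": 0}
    - {"dp": [-0.005, -0.002, 0], "yaw": 0}
    - {"dp": [-0.007, -0.003, 0], "yaw": 0}
    - {"dp": [-0.009, -0.006, 0], "yaw": 0}
    - {"dp": [-0.012, -0.009, 0], "yaw": 0}
    - {"dp": [-0.0145, -0.012, 0], "yaw": 0}
    - {"dp": [-0.017, -0.014, 0], "yaw": 0}
    - {"dp": [-0.02, -0.016, 0], "yaw": 0}
    - {"dp": [-0.023, -0.018, 0], "yaw": 0}
    - {"dp": [-0.026, -0.019, 0], "yaw": 0}
    - {"dp": [-0.0295, -0.02, 0], "yaw": 0}
    - {"dp": [-0.033, -0.021, 0], "yaw": 0}

```text
time_s: 3.95
tcp_pos: [0.568, -0.0078, 0.0983]
eef_rot: [-180.0, 0.1, -154.2]
contact_force: [4.6, -0.1, 1.2]
gripper_width: 0.0002
gripper_force: 1.7
```

Call:
apply_moves:
  targets:
    - {"dp": [-0.003, 0, 0], "yaw": 0}
    - {"dp": [-0.006, 0, 0], "yaw": 0}
    - {"dp": [-0.009, 0.0005, 0], "yaw": 0}
    - {"dp": [-0.012, 0.001, 0], "yaw": 0}
    - {"dp": [-0.015, 0.002, 0], "yaw": 0}
    - {"dp": [-0.0175, 0.0025, 0], "yaw": 0}
    - {"dp": [-0.02, 0.0035, 0], "yaw": 0}
    - {"dp": [-0.021, 0.004, 0], "yaw": 0}
    - {"dp": [-0.021, 0.004, 0], "yaw": 0}

```text
time_s: 4.7
tcp_pos: [0.546, -0.0036, 0.0974]
eef_rot: [180.0, -0.0, -154.2]
contact_force: [2.4, 0.8, -0.4]
gripper_width: 0.0004
gripper_force: 1.3
```

```bash
python3 -c "
from h import *
snap('side','s1')
b=cv2.imread('pics/s1.png')[170:340,170:370]
cv2.imwrite('pics/s1c.png',cv2.resize(b,None,fx=3.5,fy=3.5,interpolation=cv2.INTER_CUBIC))"
```

```text
(no output)
```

View pics/s1c.png

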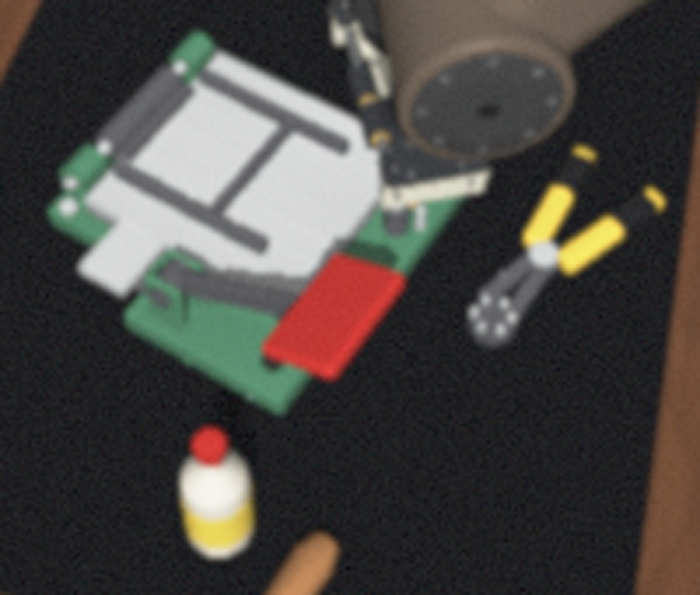

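The brass arm seems off the plate, with the knob hidden behind the fingers near (480,185). I'll back off, rise, and check from above on the way to the pad.

Call:
apply_moves:
  targets:
    - {"dp": [0.005, 0.002, 0], "yaw": 0}
    - {"dp": [0.012, 0.006, 0], "yaw": 0}
    - {"dp": [0.015, 0.007, 0.02], "yaw": 0}
    - {"dp": [0.015, 0.007, 0.05], "yaw": 0}
    - {"dp": [0.02, 0.01, 0.085], "yaw": 0}
    - {"dp": [0.03, 0.02, 0.12], "yaw": 0}
    - {"dp": [0.045, 0.04, 0.15], "yaw": 0}
    - {"dp": [0.06, 0.06, 0.175], "yaw": 0}
    - {"dp": [0.075, 0.08, 0.19], "yaw": 0}
    - {"dp": [0.085, 0.095, 0.2], "yaw": 0}
    - {"dp": [0.09, 0.1, 0.2], "yaw": 0}
    - {"dp": [0.09, 0.1, 0.2], "yaw": 0}
    - {"dp": [0.09, 0.1, 0.2], "yaw": 0}

```text
time_s: 5.83
tcp_pos: [0.6358, 0.096, 0.2959]
eef_rot: [180.0, -0.2, -154.2]
contact_force: [-0.6, -1.1, 0.1]
gripper_width: 0.0004
gripper_force: 0.0
```

```bash
python3 -c "
from h import *
wsnap('w2')"
```

```text
5.8333 [0.63582073 0.09600514 0.29590416] [ 1.79970080e+02 -1.73546640e-01 -1.54223971e+02] 0.00039768642633888874 [-0.56129853 -1.06215408  0.05480173]
```

View pics/w2.png

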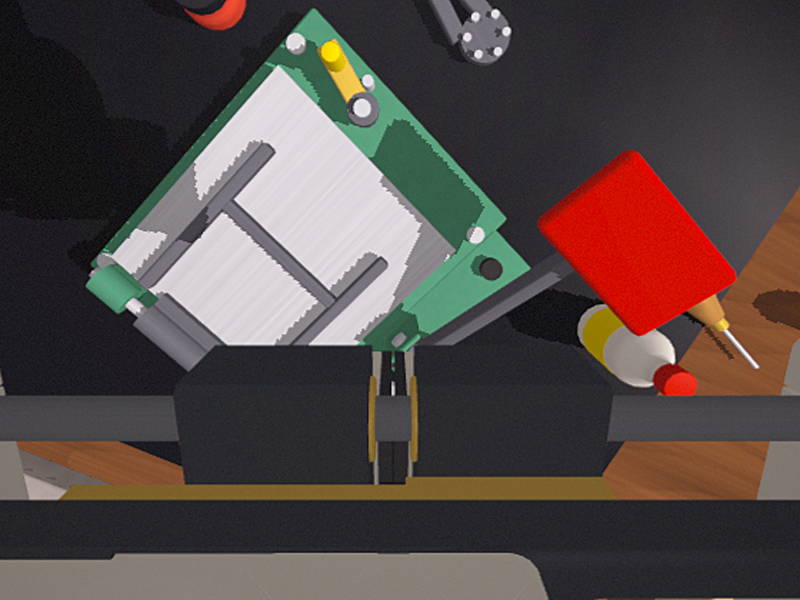

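The catch arm at (335,55)–(362,108) is now swung right, fully off the plate. The pad's corners are at (632,150), (738,275), (640,335) and (537,218), and the glue cap is at (676,380). Next I'll measure the pad and the press direction.

Run:
```python
from h import *
c=np.load('pics/w2.npz')
def ray(a,b,z):
    u,v=(a+.5)*.7-.5,(b+.5)*.7-.5
    d=c['R'].T@np.array([(u-c['cx'])/c['fx'],(v-c['cy'])/c['fy'],1]);o=-c['R'].T@c['t'];return o+d*(z-o[2])/d[2]
f=ray(315,10,.03);g=ray(505,215,.03);d=g-f;t=np.arctan2(d[1],d[0])-np.pi/2;print('yaw',t)
g=lambda a,b:px('w2',int(a*.7),int(b*.7),1)
p=g(637,245);print('pad',p)
u=np.array([np.cos(t),np.sin(t)]);v=np.array([-u[1],u[0]])
for n,a,b in [('glue',676,380),('padA',640,325),('padB',632,160),('cap',362,108),('knob',332,52)]:
    w=g(a,b);e=(w-p)[:2];print(n,w.round(4),'rel pad local',(e@u).round(4),(e@v).round(4))
k=g(332,52);q=g(362,108);e=k-q;print('catch',t-np.arctan2(e[1],e[0]))
# TCP path: lever angles; pad centre p at rest
r=.178;a0=np.arcsin((p[2]-.07)/r);print(a0)
for a in np.linspace(a0,a0-.66,9):
    x=p[:2]+u*(r*np.cos(a0)-r*np.cos(a));print(np.round([*x,.07+r*np.sin(a)+.022],4))
```

```text
yaw -0.337019495180779
pad [0.55057887 0.20157525 0.1705493 ]
glue [0.6134 0.2986 0.1294] rel pad local 0.0272 0.1124
padA [0.5884 0.2338 0.1628] rel pad local 0.0251 0.043
padB [0.5161 0.1723 0.1776] rel pad local -0.0229 -0.039
cap [0.5442 0.028  0.0666] rel pad local 0.0514 -0.166
knob [0.5247 0.     0.0954] rel pad local 0.0423 -0.1987
catch 1.8426992280381433
0.6002923218402798
[0.5506 0.2016 0.1925]
[0.5432 0.2042 0.1801]
[0.5369 0.2064 0.1671]
[0.5316 0.2082 0.1535]
[0.5273 0.2097 0.1395]
[0.5242 0.2108 0.1252]
[0.5221 0.2115 0.1107]
[0.5213 0.2119 0.0961]
[0.5215 0.2118 0.0814]
```

Call:
apply_moves:
  targets:
    - {"dp": [-0.02, 0.024, 0], "yaw": 0}
    - {"dp": [-0.04, 0.048, 0], "yaw": 0}
    - {"dp": [-0.06, 0.074, -0.01], "yaw": 0}
    - {"dp": [-0.075, 0.092, -0.03], "yaw": 0}
    - {"dp": [-0.086, 0.106, -0.05], "yaw": 0}
    - {"dp": [-0.086, 0.106, -0.07], "yaw": 0}
    - {"dp": [-0.086, 0.106, -0.08], "yaw": 0}
    - {"dp": [-0.086, 0.106, -0.086], "yaw": 0}
    - {"dp": [-0.086, 0.106, -0.086], "yaw": 0}

```text
time_s: 6.63
tcp_pos: [0.5501, 0.201, 0.2104]
eef_rot: [-180.0, -0.1, -154.3]
contact_force: [0.6, -0.4, 0.3]
gripper_width: 0.0003
gripper_force: 0.0
```

Call:
apply_moves:
  targets:
    - {"dp": [0, 0, -0.003], "yaw": 0}
    - {"dp": [0, 0, -0.006], "yaw": 0}
    - {"dp": [0, 0, -0.009], "yaw": 0}
    - {"dp": [0, 0, -0.012], "yaw": 0}
    - {"dp": [-0.001, 0, -0.015], "yaw": 0}
    - {"dp": [-0.003, 0.001, -0.018], "yaw": 0}
    - {"dp": [-0.005, 0.0015, -0.021], "yaw": 0}
    - {"dp": [-0.007, 0.002, -0.025], "yaw": 0}

```text
time_s: 7.3
tcp_pos: [0.5454, 0.2039, 0.1887]
eef_rot: [-179.9, 0.2, -154.2]
contact_force: [2.3, -3.6, 10.1]
gripper_width: 0.0005
gripper_force: 5.5
```

Call:
apply_moves:
  targets:
    - {"dp": [-0.0015, 0.0005, -0.003], "yaw": 0}
    - {"dp": [-0.0025, 0.001, -0.006], "yaw": 0}
    - {"dp": [-0.0035, 0.001, -0.009], "yaw": 0}
    - {"dp": [-0.0045, 0.0015, -0.012], "yaw": 0}
    - {"dp": [-0.006, 0.002, -0.015], "yaw": 0}
    - {"dp": [-0.007, 0.0025, -0.018], "yaw": 0}
    - {"dp": [-0.008, 0.003, -0.021], "yaw": 0}
    - {"dp": [-0.009, 0.003, -0.024], "yaw": 0}
    - {"dp": [-0.0105, 0.0035, -0.027], "yaw": 0}
    - {"dp": [-0.0115, 0.004, -0.03], "yaw": 0}
    - {"dp": [-0.0125, 0.0045, -0.033], "yaw": 0}
    - {"dp": [-0.0135, 0.005, -0.036], "yaw": 0}
    - {"dp": [-0.0145, 0.005, -0.039], "yaw": 0}
    - {"dp": [-0.015, 0.0055, -0.042], "yaw": 0}
    - {"dp": [-0.016, 0.0055, -0.045], "yaw": 0}
    - {"dp": [-0.0165, 0.006, -0.048], "yaw": 0}
    - {"dp": [-0.0175, 0.006, -0.051], "yaw": 0}
    - {"dp": [-0.018, 0.0065, -0.054], "yaw": 0}
    - {"dp": [-0.0185, 0.0065, -0.057], "yaw": 0}
    - {"dp": [-0.019, 0.007, -0.06], "yaw": 0}

```text
time_s: 8.97
tcp_pos: [0.5245, 0.2115, 0.128]
eef_rot: [180.0, 0.1, -154.2]
contact_force: [-4.6, -1.4, 12.4]
gripper_width: 0.0006
gripper_force: 6.3
```

Call:
apply_moves:
  targets:
    - {"dp": [-0.0005, 0, -0.003], "yaw": 0}
    - {"dp": [-0.001, 0, -0.006], "yaw": 0}
    - {"dp": [-0.0015, 0.0005, -0.009], "yaw": 0}
    - {"dp": [-0.002, 0.0005, -0.012], "yaw": 0}
    - {"dp": [-0.002, 0.001, -0.015], "yaw": 0}
    - {"dp": [-0.0025, 0.001, -0.018], "yaw": 0}
    - {"dp": [-0.003, 0.001, -0.021], "yaw": 0}
    - {"dp": [-0.003, 0.001, -0.023], "yaw": 0}
    - {"dp": [-0.003, 0.001, -0.025], "yaw": 0}

```text
time_s: 9.72
tcp_pos: [0.5215, 0.2126, 0.1028]
eef_rot: [180.0, 0.1, -154.2]
contact_force: [-6.5, 0.9, 12.3]
gripper_width: 0.0008
gripper_force: 6.5
```

Call:
apply_moves:
  targets:
    - {"dp": [0, 0, -0.002], "yaw": 0}
    - {"dp": [0, 0, -0.004], "yaw": 0}
    - {"dp": [0, 0, -0.006], "yaw": 0}
    - {"dp": [0, 0, -0.008], "yaw": 0}
    - {"dp": [0, 0, -0.01], "yaw": 0}
    - {"dp": [0, 0, -0.01], "yaw": 0}

```text
time_s: 10.22
tcp_pos: [0.5212, 0.2127, 0.0923]
eef_rot: [180.0, 0.0, -154.2]
contact_force: [-5.5, 1.6, 10.6]
gripper_width: 0.0004
gripper_force: 5.6
```

```bash
python3 -c "
from h import *
snap('side','s2')
b=cv2.imread('pics/s2.png')[130:330,150:370]
cv2.imwrite('pics/s2c.png',cv2.resize(b,None,fx=3,fy=3,interpolation=cv2.INTER_CUBIC))"
```

```text
(no output)
```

View pics/s2c.png

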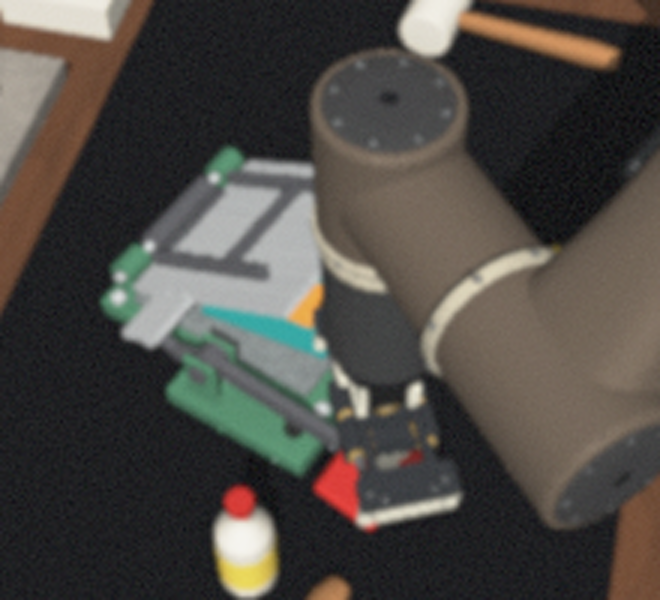

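The plate is well raised: the teal work shows at (260,325) under it, and the pad under the fingers is near (345,490). Force hasn't risen yet, so I'll keep going until the rubber stop is felt.

Call:
apply_moves:
  targets:
    - {"dp": [0, 0, -0.0015], "yaw": 0}
    - {"dp": [0, 0, -0.003], "yaw": 0}
    - {"dp": [0, 0, -0.004], "yaw": 0}
    - {"dp": [0, 0, -0.004], "yaw": 0}

```text
time_s: 10.6
tcp_pos: [0.5212, 0.2126, 0.0884]
eef_rot: [180.0, 0.0, -154.2]
contact_force: [-5.6, 1.7, 10.0]
gripper_width: 0.0007
gripper_force: 5.7
```

Call:
apply_moves:
  targets:
    - {"dp": [0, 0, -0.001], "yaw": 0}
    - {"dp": [0, 0, -0.002], "yaw": 0}
    - {"dp": [0, 0, -0.003], "yaw": 0}
    - {"dp": [0, 0, -0.003], "yaw": 0}

```text
time_s: 10.93
tcp_pos: [0.5212, 0.2126, 0.0854]
eef_rot: [180.0, 0.0, -154.2]
contact_force: [-5.5, 2.4, 9.2]
gripper_width: 0.0006
gripper_force: 5.3
```

Call:
apply_moves:
  targets:
    - {"dp": [0, 0, -0.001], "yaw": 0}
    - {"dp": [0, 0, -0.002], "yaw": 0}
    - {"dp": [0, 0, -0.003], "yaw": 0}
    - {"dp": [0, 0, -0.003], "yaw": 0}

```text
time_s: 11.27
tcp_pos: [0.5214, 0.2127, 0.0833]
eef_rot: [180.0, 0.1, -154.2]
contact_force: [-8.4, 0.6, 16.5]
gripper_width: 0.0007
gripper_force: 9.4
```

Call:
apply_moves:
  targets:
    - {"dp": [0, 0, -0.001], "yaw": 0}
    - {"dp": [0, 0, -0.002], "yaw": 0}
    - {"dp": [0, 0, -0.002], "yaw": 0}
    - {"dp": [0, 0, -0.002], "yaw": 0}

```text
time_s: 11.6
tcp_pos: [0.5215, 0.2127, 0.0829]
eef_rot: [180.0, 0.1, -154.2]
contact_force: [-13.9, -0.5, 31.5]
gripper_width: 0.0003
gripper_force: 16.9
```

The stop is reached: force jumped from about 9 N to 31 N with almost no travel. I'll ease off slightly and check that it holds.

Call:
apply_moves:
  targets:
    - {"dp": [0, 0, 0.001], "yaw": 0}
    - {"dp": [0, 0, 0.001], "yaw": 0}
    - {"dp": [0, 0, 0.001], "yaw": 0}
    - {"dp": [0, 0, 0.001], "yaw": 0}
    - {"dp": [0, 0, 0.001], "yaw": 0}
    - {"dp": [0, 0, 0.001], "yaw": 0}

```text
time_s: 12.1
tcp_pos: [0.5214, 0.2127, 0.0831]
eef_rot: [180.0, 0.1, -154.2]
contact_force: [-11.7, -0.4, 24.2]
gripper_width: 0.0006
gripper_force: 13.0
```

```bash
python3 -c "
from h import *
print(r.close_job())"
```

```text
the job is handed in; nothing more can be done
None
```

The job is handed in: the catch is pushed right, clear of the plate, and the arm is still holding the pad down on its rubber stop at about 24 N with the plate raised; the verdict was not shown.

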